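# Nest the turned lids and cam-lock the stack

### The job

Put the two loose domed lids, crown down, one after the other into the lid that stands in the clamping cradle, so that each cups inside the one below and sits level and fully down on its rim; set them down, do not let them drop. Then swing the cam lever its full quarter turn so that the sliding jaw grips all three lids. Leave the tools lying around the work where they are.

Things in the scene. Friction and masses are not known exactly. Their poses are not given: they have to be found in the camera images.
- lid_base: Turned wooden slip-over canister lid (knob not fitted yet), crown down like a bowl, already standing in the cradle with some play. Like lid_a and lid_b: 136 mm across, 68 mm high, about 0.18 kg. Origin: centre of the flat crown's underside, z up. Crown 48 mm across, dome swelling to 115 mm at 40 mm height, there a step out to an upright round rim band, 40 to 68 mm high.
- lid_a: Lid like lid_base, standing crown down, loose on the desk; goes in before or after lid_b. Rim band: 136 mm outside, 120 mm inside (wall 8 mm), clear inside down to 46 mm height: grip that wall from above, one finger inside, one outside, tips about 16 mm below the rim top. Seated, its step lies on the lower lid's rim, origins 28 mm apart in height, 2.5 mm play all round.
- lid_b: Lid just like lid_a (same origin, size and grip), standing crown down, loose on the desk on the other side of the cradle.
- lid_base_rim (a point): Centre of the mouth of lid_base, level with its rim top, 68 mm above its origin.
- cradle: Clamping cradle, fixed: plywood board 148 (x) x 276 (y) x 18 mm. Origin: on the desk under the axis of the clamped stack. On its -y side two cork-faced posts, 138 mm high, 68 mm from the axis, 18 degrees either side of -y; on its +y side the sliding jaw (78 mm from the axis when open, 138 mm high), then cam and lever. Its -x and +x sides are open: hold the rims there.
- jaw: The sliding jaw: an upright with three spring-backed, cork-faced pads 34 mm wide, one above the other, each pressing on one lid's rim band. Its origin is the cradle's when the jaw is open and moves up to 12 mm along the cradle's -y as the cam closes.
- cradle_seat (a point): Top of the 3 mm cork disc on the board, on the axis of the clamped stack, 21 mm above the desk; axes as the cradle's.
- cam_pivot (a point): On the cam's upright pivot axis, at the top of the pivot bolt, 60 mm above the desk, 135 mm from the cradle's origin along its +y.
- lever_knob (a point): Centre of the top of the upright round wooden knob on the lever's end: 25 mm thick, 47 mm tall, top 100 mm above the desk, 75 mm from the pivot axis. Moves with the lever; pinch it from above (or push it) and follow the arc round the pivot. The blue parts cabinet stands a little way behind the open lever, on the +x side.
- cam_lever (a joint): Cam lever angle, counter-clockwise from above: near 0 (up to 0.25) open, lever pointing along the cradle's +y, away from the stack; 1.571 closed, at the stop, lever along the cradle's -x. The spiral cam pushes the jaw 12 mm. Moves under about 3 to 6 N at the knob and stays where left. Lids cannot go in once it is closed.
- tape_measure: Yellow tape measure, 37x76x65 mm, standing behind the work; origin at the centre of its underside. To be left alone.
- sanding_block: Brown sanding block, 62x110x34 mm, lying at the left front; origin at the centre of its underside. To be left alone.
- chisel: Wood chisel, 250 mm long, lying in front of the cradle; origin at the centre of its underside. To be left alone.
- pencil: Flat carpenter's pencil, 170 mm long, lying in front of the chisel; origin at the centre of its underside. To be left alone.

How it is judged:
By the outcome, as a careful person would: the job done as asked, in the order asked, and still so for the second after the job is handed in, with the robot touching nothing.
It also fails if it takes over 69 s, if anything falls off the work surface, if the arm or the gripper's body presses on something with over 40 N, if the wrist force passes 120 N, or if a joint passes its speed limit or range.

### The arm

A 6-joint arm with a two-finger parallel gripper is mounted at the origin on a cart in front of the work surface, level with it; the furniture and walls round the work are solid. World frame = base frame: x ahead of the robot, y to its left, z up, the work surface at z = 0. Lengths are in mm, angles in rad, forces in N, time in s.
With the tool pointing down it reaches from about 275 to 1000 mm from the base axis. Payload 8.4 kg.
Tool frame: the origin (TCP) lies at the very end of the fingers, on their centre line; the grasp point (between the pads) lies 19 mm behind it; z points along the fingers, x is the direction in which the jaws open and shut, and the axes are right-handed (so a half turn about z gives the same grasp; the last joint's range is limited). The gripper opens to 85 mm and grips with 20 to 120 N. Pads are 22 mm wide; open, the fingers measure 114 mm over their backs; the gripper's body (76 mm by 85 mm) begins 54 mm behind the grasp point. The pads swing forward as they close: fully open they stand 13 mm farther back than shut.
Start: joints at [1.145, 0.353, 1.633, -0, 1.155, -0.002], TCP at [257.016, 569.711, 231.281] pointing down, gripper open.
Joint ranges: [-2.63, 2.63], [-0.92, 2.1], [0.06, 2.66], [-1.3, 4.44], [0, 2.69], [-3.02, 3.02]. Speed limits (rad/s): [2.22, 2.22, 2.79, 3.14, 3.14, 3.14].

### API

Orientations are given as [roll, pitch, yaw] about the fixed x, y, z axes, in that order (R = Rz(yaw) Ry(pitch) Rx(roll)).
In Python, from rig import r gives the robot as it stands. The module is installed in compiled form; this text tells all that it offers.
- The arm moves only by the tool apply_moves, never from a script. Its argument "targets" is a list that holds one entry, the list of rows, each a list of 7 numbers: the gripper's target within -1 to 1 (fully open at 1, half-way at 0, shut at -1), then the shift along the tool's x, y, z in cm, then the turn, a rotation vector about the tool's x, y, z in degrees. A call has 1 to 8 rows; each row is the pose to reach, as a shift and turn from the pose measured when the call began, along the tool's axes at that moment; what a row does not reach only later rows make up. A row lasts 1/10 s, in which the tool goes at most 50 mm and 8.59 degrees, less where a joint would pass 70% of its speed; a pose out of reach is approached as far as the arm can. A call with a gripper value outside its range is refused whole. The fingers move at their own pace and stop on an object; "newtons" is the grip in N (left out, the last holds). Time passes only in rows, so rows that repeat a pose let the fingers close. It gives the time, the measured TCP pose, the force and the opening at its end, in the units of the state.
- r.sense(): the state, without advancing time (a new reading comes with each control period).
- r.grab_frame(name): name is "side" or "top"; returns a dict with "pixels" (384x512x3 uint8, red, green, blue), "fov_y" (degrees; the focal length in pixels is half the picture's height over the tangent of half this angle, whatever the lens; pixels are square), "cx", "cy" (the principal point, pixels), "D" ([k1, k2, p1, p2, k3] as OpenCV has them; the pictures are not rectified), "R" (3x3) and "t" (3): a world point X has camera coordinates R X + t. Camera axes: x right, y down, z forward; pixel columns grow to the right and rows downward; lengths in mm; the calibration is good to about 2 mm. A picture is of the moment at which its call begins. There is no depth.
- r.sign_off(): hands the job in, once; it reports no verdict.
The state is a dict: "clock": time; "qpos": joint angles; "qvel": joint speeds; "joint_efforts": joint torques, N m; "eef_pos": TCP position; "tcp_rot": TCP orientation; "contact_force": force on the tool from outside, world axes, zero at the start; "wrist_torque": the same for the moment, N m; "opening": opening from 0.0 (shut) to 1.0 (fully open).
Only numpy, scipy, OpenCV 4.12 (cv2) and the standard library are available. Lean on these libraries where they do the work, as an engineer would, in place of code of your own. Each camera call takes 0.05 s, during which the arm holds its last target. There are 200 camera calls.

## Working session

There is one attempt and no reset: what is moved stays moved. The work goes in short steps, Python scripts to look and compute and a tool call to move; the robot and the scene stay as the last step left them, time stands still between calls to the robot, and variables do not carry over. Pictures are saved under pics/ and viewed, about 8 in all and at most 12, crops included, and the job is handed in when it is done.

Besides the shell and the picture viewer there is one more tool, called after ">>>" by a JSON object that holds its "op" and its "data". apply_moves: Moves the arm, as the interface text tells. Its arguments: {"type":"object","properties":{"targets":{"type":"array"},"newtons":{"type":"number"}},"required":["targets"]}

```bash
mkdir -p pics; cat > h.py <<'E'
import numpy as np, cv2
from rig import r
def grab(n,f=None):
    d=r.grab_frame(n)
    if f: cv2.imwrite('pics/'+f,cv2.cvtColor(d['pixels'],cv2.COLOR_RGB2BGR))
    h,w=d['pixels'].shape[:2]; fl=h/2/np.tan(np.radians(d['fov_y'])/2)
    d['K']=np.array([[fl,0,d['cx']],[0,fl,d['cy']],[0,0,1.]]); d['D']=np.array(d['D'],float); d['R']=np.array(d['R'],float); d['t']=np.array(d['t'],float)
    return d
def proj(d,X):
    return cv2.projectPoints(np.array(X,float).reshape(-1,3),cv2.Rodrigues(d['R'])[0],d['t'],d['K'],d['D'])[0].reshape(-1,2)
def back(d,uv,z):
    p=cv2.undistortPoints(np.array(uv,float).reshape(-1,1,2),d['K'],d['D'],None,None).reshape(-1,2)
    v=np.c_[p,np.ones(len(p))]@d['R']; c=-d['R'].T@d['t']
    return c+v*((z-c[2])/v[:,2])[:,None]
E
python3 - <<'E'
from h import *
for n in('top','side'):
    d=grab(n,n+'0.png'); print(n,d['fov_y'],d['cx'],d['cy'],d['D'],(-d['R'].T@d['t']).round(),d['R'].round(2).tolist())
s=r.sense(); print(s)
E
```

```text
top 43.387911390423575 258.63883285617277 193.60864644128858 [0.010155 0.       0.       0.       0.      ] [ 322.   55. 1446.] [[0.02, -1.0, -0.02], [-0.99, -0.01, -0.16], [0.16, 0.02, -0.99]]
side 46.90110242878837 245.14971845794065 198.28183882772404 [-0.0135876  0.         0.         0.         0.       ] [ 457. -577. 1314.] [[1.0, -0.1, -0.0], [-0.09, -0.88, -0.47], [0.04, 0.46, -0.88]]
{'clock': 0.1, 'qpos': array([ 1.14460583e+00,  3.53586565e-01,  1.63405176e+00, -7.38351532e-05,
        1.15518401e+00, -2.38515711e-03]), 'qvel': array([-1.40796528e-03, -2.70394341e-03, -2.39802745e-03, -1.81424136e-04,
        7.00285113e-04,  8.79108925e-05]), 'joint_efforts': array([ 4.96672073e-04, -6.06362772e+01, -3.42816639e+01,  1.57200398e-04,
        4.02741192e-03,  5.80769992e-06]), 'eef_pos': array([256.86001708, 569.32059387, 230.63537887]), 'tcp_rot': array([3.14152807e+00, 1.22983563e-03, 1.14702080e+00]), 'contact_force': array([0.23677548, 0.22303405, 0.12472911]), 'wrist_torque': array([-0.01053622,  0.01442293,  0.01438536]), 'opening': 1.0015819276470135}
```

View pics/top0.png

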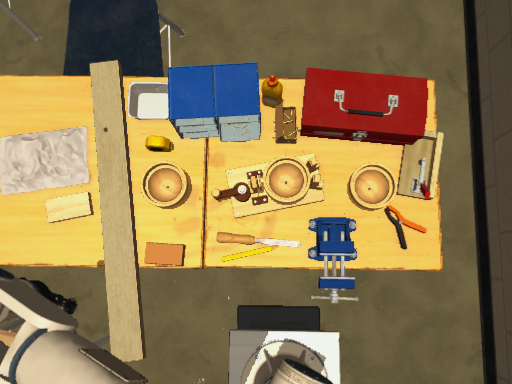

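View pics/side0.png

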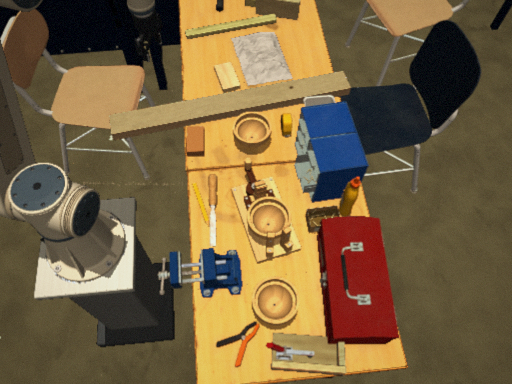

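Top view: lid_base ≈ (287,180), lids at (165,185) and (372,187), the lever knob at about (220,195), and a long beam left of the left lid. The side view shows the same layout, with lids at (252,132), (268,220) and (275,303). I'll enlarge crops for measurement.

```bash
python3 - <<'E'
from h import *
a=cv2.imread('pics/top0.png')[140:220,130:410]; b=cv2.imread('pics/side0.png')[105:335,195:335]
cv2.imwrite('pics/topc.png',cv2.resize(a,(784,224),interpolation=cv2.INTER_CUBIC))
A=cv2.resize(cv2.imread('pics/top0.png')[148:224,204:330],(756,456),interpolation=cv2.INTER_CUBIC); cv2.imwrite('pics/topc.png',A)
# triangulate beam corners: far-end (top 105,62 / side 350,85 ), near-end (top 125,358 / side 112,128)
dt=grab('top');ds=grab('side')
def tri(u,v):
    P=[np.c_[d['R'],d['t']] for d in(dt,ds)]
    x=[cv2.undistortPoints(np.array([[q]],float),d['K'],d['D']).reshape(2,1) for q,d in((u,dt),(v,ds))]
    X=cv2.triangulatePoints(P[0],P[1],*x); return (X[:3]/X[3]).ravel().round(1)
print('beam',tri((92,64),(345,73)),tri((119,62),(350,85)),tri((112,359),(110,118)),tri((144,357),(113,135)))
print('lids',[tri(*p) for p in(((165,185),(252,132)),((287,180),(268,219)),((372,187),(275,303)))])
print('cab',tri((168,68),(349,100)),tri((259,65),(366,157)), tri((180,139),(296,130)),tri((260,140),(302,183)) )
print('vise',tri((330,222),(238,272)),'toolbox',tri((301,135),(322,220)))
print('tcp px',proj(dt,[257,570,231]),proj(ds,[257,570,231]))
# lid fit by colour: bright wood edges
E
```

```text
beam [958.9 614.5  13.9] [948.5 515.8  55.5] [ 58.8 495.    4.1] [ 74.3 399.4  24.6]
lids [array([570. , 363.3,  23.8]), array([582. ,  -1.1,  63. ]), array([ 572.3, -255.3,   25.1])]
cab [875.7 335.  190.3] [863.3  83.  240.2] [708.  315.7  76.1] [689.4  79.1 127. ]
vise [ 472.1 -135.7  -20.6] toolbox [726.5 -37.8  91.7]
tcp px [[ 58.46609698 293.17430129]] [[153.11862707  52.87551038]]
```

View pics/topc.png

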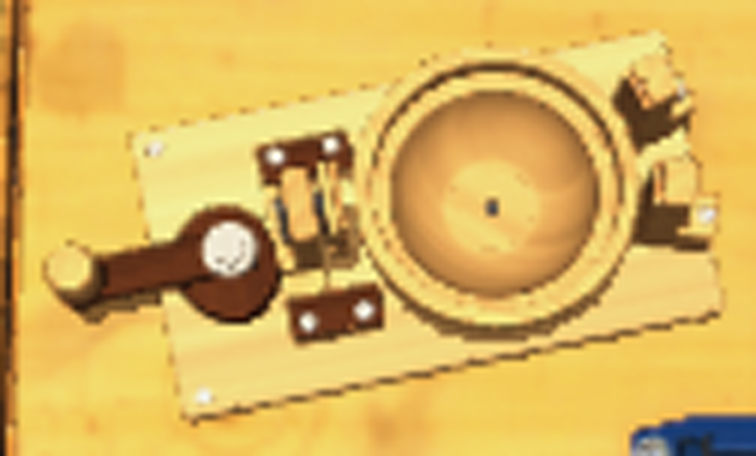

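Crop (6x, offset 204,148): board corners (133,138),(660,32),(720,315),(188,420); knob top (75,268), pivot (230,247), all clear. Next I fit the rim circles by image gradient.

```bash
cat >> h.py <<'E'
from scipy.optimize import minimize
A=np.linspace(0,2*np.pi,180,endpoint=False)
def circ(x,y,z,rad): return np.c_[x+rad*np.cos(A),y+rad*np.sin(A),np.full(180,z)]
def score(d,G,x,y,z,rads=(68,60)):
    s=0
    for rad in rads:
        p=proj(d,circ(x,y,z,rad)).astype(np.float32)
        s+=np.median(cv2.remap(G,p[:,:1],p[:,1:],cv2.INTER_CUBIC)) if 0 else cv2.remap(G,p[:,:1],p[:,1:],cv2.INTER_LINEAR).mean()
    return s
def gradim(d):
    g=cv2.GaussianBlur(cv2.cvtColor(d['pixels'],cv2.COLOR_RGB2GRAY).astype(np.float32),(0,0),.8)
    return np.minimum(cv2.magnitude(cv2.Sobel(g,-1,1,0),cv2.Sobel(g,-1,0,1)),120)
def fit(d,x0,y0,z,R=14,rads=(68,60)):
    G=gradim(d); g=[(score(d,G,x0+i,y0+j,z,rads),x0+i,y0+j) for i in np.arange(-R,R+1,2) for j in np.arange(-R,R+1,2)]
    b=max(g); m=minimize(lambda v:-score(d,G,v[0],v[1],z,rads),b[1:],method='Nelder-Mead',options=dict(initial_simplex=[[b[1],b[2]],[b[1]+1.5,b[2]],[b[1],b[2]+1.5]]))
    return m.x.round(1),round(-m.fun,1)
E
python3 - <<'E'
from h import *
D={n:grab(n) for n in('top','side')}
for nm,x,y,z in(('a',570,363,68),('base',582,-1,89),('b',572,-255,68)):
    for n in D:
        o=[back(D['top'],[{'a':(165,185),'base':(287,180),'b':(372,187)}[nm]],z)[0]] 
        print(nm,n,o[0].round(),*fit(D[n],o[0][0],o[0][1],z))
t=D['top']
f=lambda p:np.array(p)/6+[204,148]
c=back(t,[f(p) for p in((133,138),(660,32),(720,315),(188,420))],18); print('board',c.round(1).tolist(), 'len',[np.linalg.norm(c[i]-c[i-1]).round(1) for i in range(4)])
u=(c[0]+c[3]-c[1]-c[2]); u/=np.linalg.norm(u); v=c[0]+c[1]-c[2]-c[3]; yaw=np.arctan2(-u[0],u[1]); print('yaw',yaw,np.arctan2(v[1],v[0]))
print('knob',back(t,[f((75,266))],100),'pivot',back(t,[f((230,245))],60), 'centre',c.mean(0))
E
```

```text
a top [561. 353.  68.] [561.1 350.6] 200.8
a side [561. 353.  68.] [563.7 352.7] 202.5
base top [577.  -0.  89.] [574.2   1.3] 212.5
base side [577.  -0.  89.] [578.   -2.2] 199.9
b top [ 564. -246.   68.] [ 563.8 -243.2] 207.9
b side [ 564. -246.   68.] [ 568.7 -264.4] 196.0
board [[615.4, 181.0, 18.0], [673.6, -84.0, 18.0], [529.6, -113.7, 18.0], [473.2, 149.8, 18.0]] len [np.float64(145.6), np.float64(271.3), np.float64(147.0), np.float64(269.4)]
yaw 0.21346777583077992 0.2093360319282975
knob [[536.68660158 199.4183622  100.        ]] pivot [[554.45405854 128.62982082  60.        ]] centre [572.97206201  33.25505714  18.        ]
```

```bash
cat >> h.py <<'E'
from scipy.spatial.transform import Rotation as Ro
def go(x,y,z,yaw):
    s=r.sense(); R0=Ro.from_euler('xyz',s['tcp_rot']); R1=Ro.from_euler('xyz',[np.pi,0,yaw])
    print('t',round(s['clock'],2),'pos',s['eef_pos'].round(1),s['tcp_rot'].round(3),'F',s['contact_force'].round(1),'op',round(s['opening'],3))
    print('shift cm',(R0.inv().apply(np.array([x,y,z])-s['eef_pos'])/10).round(2),'rot deg',np.degrees((R0.inv()*R1).as_rotvec()).round(1))
E
python3 - <<'E'
from h import *
D={n:grab(n) for n in('top','side')}
for n in D: print(n,*fit(D[n],565,-247,68,8)); 
for z in(60,120): print(back(D['top'],[(356,225),(356,217),(300,140)],z).round())
go(500,338,140,.211)
E
```

```text
top [ 563.9 -243. ] 207.9
side [ 565.2 -256.7] 177.6
[[ 454. -200.   60.]
 [ 477. -200.   60.]
 [ 703.  -39.   60.]]
[[ 448. -189.  120.]
 [ 470. -189.  120.]
 [ 687.  -35.  120.]]
t 0.4 pos [257.  569.7 231.2] [-3.142  0.     1.147] F [ 0.7  0.3 -0.3] op 1.001
shift cm [-11.12  31.68   9.12] rot deg [ 0.   0.  53.6]
```

```bash
python3 - <<'E'
from h import *
d=grab('side')
print(fit(d,566,-262,68,14))
im=d['pixels'][:,:,::-1].copy(); S=5
c=cv2.resize(im[265:345,230:350],None,fx=S,fy=S,interpolation=cv2.INTER_CUBIC)
for (x,y),col in(((563.9,-243),(0,0,255)),((568.7,-264.4),(0,255,0))):
    p=(proj(d,circ(x,y,68,68))-[230,265]+.5)*S
    cv2.polylines(c,[p.astype(np.int32)],True,col,1)
cv2.imwrite('pics/b.png',c)
E
```

```text
(array([ 568.8, -264.5]), np.float64(195.8))
```

View pics/b.png

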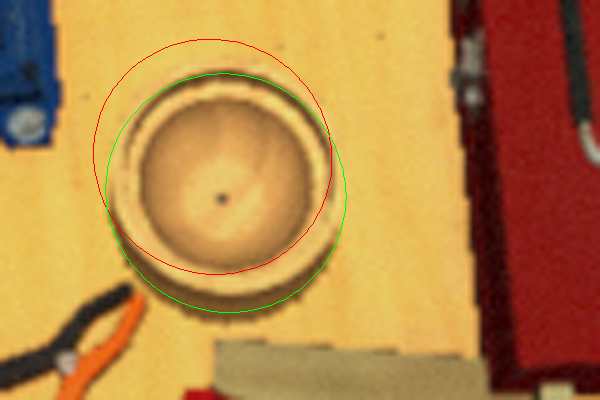

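>>> {"op": "apply_moves", "data": {"targets": [[[0, -11, 31.7, 0, 0, 0, 53.6], [0, -11, 31.7, 0, 0, 0, 53.6], [0, -11, 31.7, 0, 0, 0, 53.6], [0, -11, 31.7, 0, 0, 0, 53.6], [0, -11, 31.7, 0, 0, 0, 53.6], [0, -11, 31.7, 0, 0, 0, 53.6], [0, -11, 31.7, 0, 0, 0, 53.6], [0, -11.1, 31.7, 6, 0, 0, 53.6]]]}}

```text
clock: 1.25
eef_pos: [507.6, 337.9, 186.9]
tcp_rot: [-3.138, -0.013, 0.206]
contact_force: [1.2, 1.7, -0.7]
opening: 0.505
```

```bash
python3 - <<'E'
from h import *
rows=[]
for n in('top','side'):
    d=grab(n); im=cv2.imread(f'pics/{n}0.png'); row=[]
    for (x,y,z) in((562.4,351.6,68),(576.1,-.5,89),(564.5,-250,68)):
        S=4; c0=proj(d,[x,y,z])[0].round().astype(int)-32
        c=cv2.resize(im[c0[1]:c0[1]+64,c0[0]:c0[0]+64],None,fx=S,fy=S,interpolation=cv2.INTER_CUBIC)
        for rad in(68,): cv2.polylines(c,[((proj(d,circ(x,y,z,rad))-c0+.5)*S).astype(np.int32)],True,(0,0,255),1)
        cv2.putText(c,str(tuple(c0)),(2,12),0,.4,(255,0,0)); row.append(c)
    rows.append(np.hstack(row))
cv2.imwrite('pics/ov.png',np.vstack(rows))
E
```

```text
(no output)
```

View pics/ov.png

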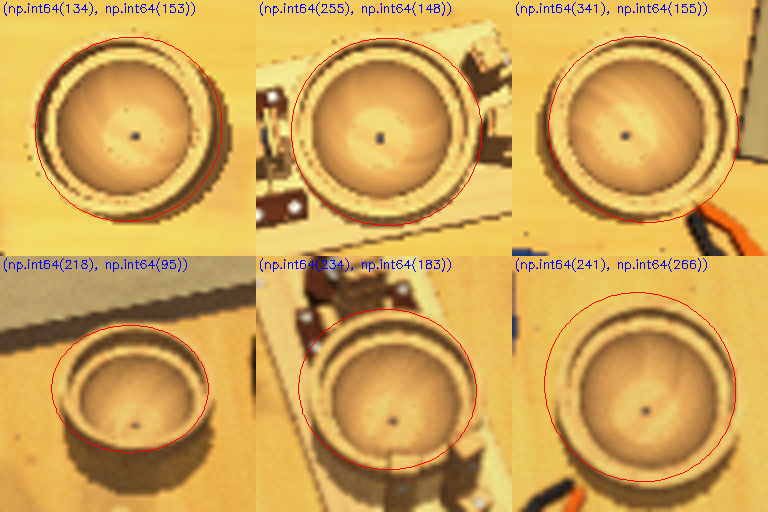

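Overlay: the top-view circles match to about 2%, but in the side view the predicted circles are too big and offset for all three lids. I'll check the calibration against the known gripper pose.

```bash
python3 - <<'E'
from h import *
s=r.sense(); R=Ro.from_euler('xyz',s['tcp_rot']); p=s['eef_pos']; row=[]
for n in('top','side'):
    d=grab(n,n+'1.png'); im=d['pixels'][:,:,::-1]; S=4
    c0=proj(d,p)[0].round().astype(int)-[50,62]; c0=np.maximum(c0,0)
    c=cv2.resize(im[c0[1]:c0[1]+120,c0[0]:c0[0]+100],None,fx=S,fy=S,interpolation=cv2.INTER_CUBIC)
    P=p+R.apply([[0,0,0],[0,0,-73],[28,0,-5],[-28,0,-5],[0,0,-19]])
    for q in (proj(d,P)-c0+.5)*S: cv2.circle(c,tuple(q.astype(int)),3,(255,0,255),1)
    q=((proj(d,circ(562.4,351.6,68,68))-c0+.5)*S).astype(np.int32); cv2.polylines(c,[q],True,(0,255,0),1)
    print(n,c0,d['fov_y'],d['cx'],d['cy'],d['D'],(-d['R'].T@d['t']).round(1)); row.append(c)
cv2.imwrite('pics/g.png',np.hstack(row))
E
```

```text
top [112 139] 43.387911390423575 258.63883285617277 193.60864644128858 [0.010155 0.       0.       0.       0.      ] [ 322.2   54.7 1446.4]
side [181  51] 46.90110242878837 245.14971845794065 198.28183882772404 [-0.0135876  0.         0.         0.         0.       ] [ 456.8 -577.4 1314.1]
```

View pics/g.png

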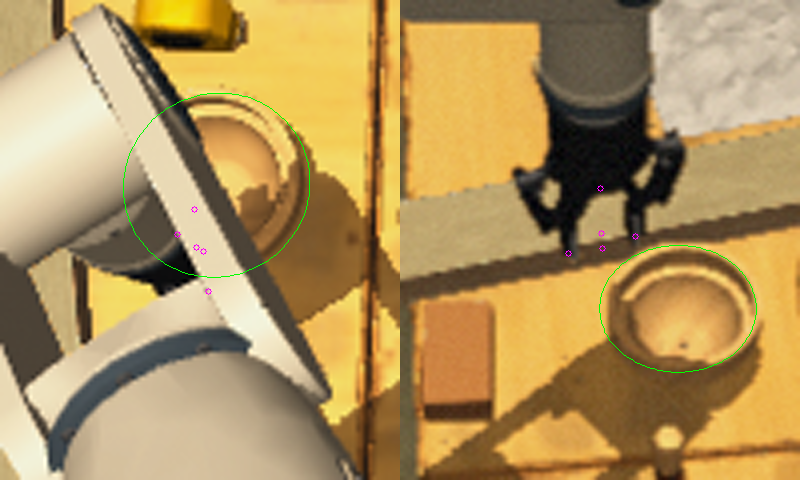

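The gripper projects where it should, so the calibration is good and the rim fit was pulled off by shadows. I'll refit on the inner bowl edge, at 46 mm height with the radius left free.

```bash
cat >> h.py <<'E'
def bowl(d,x0,y0,z,pix=None,R=12,rr=np.arange(47,57,.75)):
    if pix is not None: d=dict(d,pixels=pix)
    g=cv2.GaussianBlur(cv2.cvtColor(d['pixels'],cv2.COLOR_RGB2GRAY).astype(np.float32),(0,0),.8)
    def sc(v):  # brighter outside than inside the edge, clipped, robust
        a,b=[cv2.remap(g,*np.split(proj(d,circ(v[0],v[1],z,v[2]+e)).astype(np.float32),2,axis=1),cv2.INTER_LINEAR) for e in(2.5,-2.5)]
        return -np.clip(a-b,-10,40).mean()
    b=min((sc(v),v) for v in [(x0+i,y0+j,q) for i in range(-R,R+1,3) for j in range(-R,R+1,3) for q in rr[::2]])[1]
    m=minimize(sc,b,method='Nelder-Mead',options=dict(initial_simplex=np.array(b)+[[0,0,0],[2,0,0],[0,2,0],[0,0,2]]))
    return m.x.round(1),round(-m.fun,1)
E
python3 - <<'E'
from h import *
for n in('top','side'):
    d=grab(n); px=cv2.imread(f'pics/{n}0.png')[:,:,::-1].copy()
    for nm,x,y,z in(('a',562,352,46),('base',576,-.5,67),('b',565,-250,46)): print(n,nm,*bowl(d,x,y,z,px))
E
```

```text
top a [566.7 359.3  51.8] 39.6
top base [582.    2.5  51.5] 40.0
top b [ 569.2 -249.7   51.2] 39.8
side a [568.4 354.5  50. ] 20.5
side base [583.1  -1.9  50.5] 32.9
side b [ 570.9 -254.8   51.1] 40.0
```

```bash
python3 - <<'E'
from h import *
out=[]
for n in('top','side'):
    d=grab(n); im=cv2.imread(f'pics/{n}0.png'); row=[]; S=7
    x,y=571,-252
    c0=proj(d,[x,y,50])[0].round().astype(int)-28
    c=cv2.resize(im[c0[1]:c0[1]+56,c0[0]:c0[0]+57],None,fx=S,fy=S,interpolation=cv2.INTER_CUBIC)
    o=c.copy()
    for rad,z,col in((68,68,(0,0,255)),(60,68,(255,0,0)),(51,40,(0,160,0)),(68,40,(255,0,255)),(24,0,(0,0,0))):
        for q in ((proj(d,circ(x,y,z,rad))-c0+.5)*S)[::6]: cv2.circle(o,tuple(q.astype(int)),2,col,-1)
    out.append(o)
o=np.hstack(out); print(o.shape)
cv2.imwrite('pics/b2.png',o)
E
```

```text
(392, 798, 3)
```

View pics/b2.png

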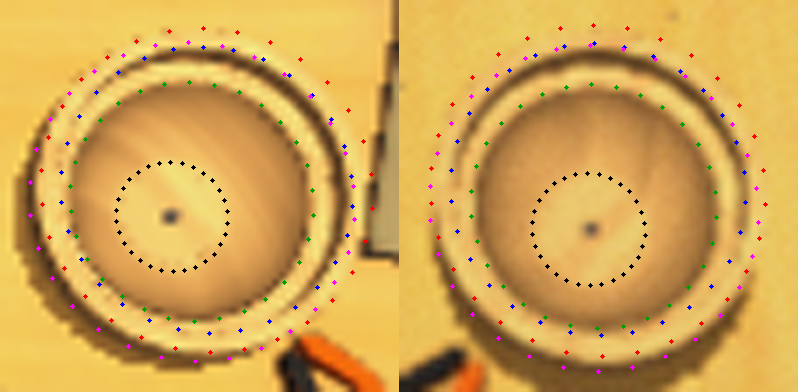

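The model now lines up in both views: crown, bowl edge and shadow side of the rim. Best estimates are a (568.5, 361), base (584, 2), b (571, −252). Next I pick lid_a.

```bash
python3 -c "
from h import *
go(506,347.6,52,.211)"
```

```text
t 1.65 pos [500.8 339.5 183.2] [-3.141e+00 -2.000e-03  2.130e-01] F [ 0.  -0.2 -0.7] op 0.501
shift cm [ 0.65 -0.67 13.12] rot deg [-0.1 -0.1  0.1]
```

>>> {"op": "apply_moves", "data": {"targets": [[[0, 0.65, -0.67, 3.5, 0, 0, 0], [0, 0.65, -0.67, 7, 0, 0, 0], [0, 0.65, -0.67, 10, 0, 0, 0], [0, 0.65, -0.67, 12, 0, 0, 0], [0, 0.65, -0.67, 13.1, 0, 0, 0], [0, 0.65, -0.67, 13.1, 0, 0, 0], [0, 0.65, -0.67, 13.1, 0, 0, 0]]]}}

```text
clock: 2.35
eef_pos: [506.6, 348.4, 53.4]
tcp_rot: [-3.14, -0.004, 0.213]
contact_force: [0.8, -0.1, 0.4]
opening: 0.502
```

>>> {"op": "apply_moves", "data": {"targets": [[[-1, 0, 0, 0, 0, 0, 0], [-1, 0, 0, 0, 0, 0, 0], [-1, 0, 0, 0, 0, 0, 0], [-1, 0, 0, 0, 0, 0, 0], [-1, 0, 0, 0, 0, 0, 0], [-1, 0, 0, 0, 0, 0, 0]]], "newtons": 50}}

```text
clock: 2.95
eef_pos: [506.7, 348.6, 54.0]
tcp_rot: [-3.14, -0.004, 0.213]
contact_force: [-2.5, -0.4, 6.5]
opening: 0.078
```

>>> {"op": "apply_moves", "data": {"targets": [[[-1, 0, 0, -0.5, 0, 0, 0], [-1, 0, 0, -2, 0, 0, 0], [-1, 0, 0, -4, 0, 0, 0], [-1, 0, 0, -7, 0, 0, 0], [-1, 0, 0, -10, 0, 0, 0], [-1, 0, 0, -13, 0, 0, 0], [-1, 0, 0, -15.5, 0, 0, 0], [-1, 0, 0, -16, 0, 0, 0]]]}}

```text
clock: 3.75
eef_pos: [507.6, 349.0, 218.2]
tcp_rot: [-3.138, -0.01, 0.213]
contact_force: [0.8, 0.1, -1.2]
opening: 0.081
```

```bash
python3 -c "
from h import *
go(584-62.6,2-13.4,215,.211)"
```

```text
t 3.75 pos [507.6 349.  218.2] [-3.138 -0.01   0.213] F [ 0.8  0.1 -1.2] op 0.081
shift cm [-6.27 35.52  0.12] rot deg [-0.2 -0.6  0.1]
```

>>> {"op": "apply_moves", "data": {"targets": [[[-1, -0.3, 2, 0, 0, 0, 0], [-1, -1.1, 6, 0, 0, 0, 0], [-1, -1.9, 10.5, 0, 0, 0, 0], [-1, -2.7, 15, 0, 0, 0, 0], [-1, -3.5, 20, 0, 0, 0, 0], [-1, -4.4, 25, 0, 0, 0, 0], [-1, -5.1, 29, 0, 0, 0, 0], [-1, -5.6, 32, 0, 0, 0, 0]]]}}

```text
clock: 4.55
eef_pos: [518.8, 21.0, 215.1]
tcp_rot: [-3.138, -0.007, 0.212]
contact_force: [0.3, 0.3, -0.8]
opening: 0.075
```

```bash
python3 -c "
from h import *
go(584-62.6,2-13.4,200,.211)"
```

```text
t 4.55 pos [518.8  21.  215.1] [-3.138 -0.007  0.212] F [ 0.3  0.3 -0.8] op 0.075
shift cm [-0.44  3.23  1.5 ] rot deg [-0.2 -0.4  0. ]
```

>>> {"op": "apply_moves", "data": {"targets": [[[-1, -0.1, 1, 0, 0, 0, 0], [-1, -0.3, 2.2, 0, 0, 0, 0], [-1, -0.44, 3, 0.3, 0, 0, 0], [-1, -0.44, 3.23, 0.6, 0, 0, 0], [-1, -0.44, 3.23, 0.6, 0, 0, 0], [-1, -0.44, 3.23, 0.6, 0, 0, 0]]]}}

```text
clock: 5.15
eef_pos: [521.2, -10.7, 208.8]
tcp_rot: [-3.138, -0.007, 0.212]
contact_force: [0.1, -0.4, -1.0]
opening: 0.075
```

```bash
python3 - <<'E'
from h import *
s=r.sense(); p=s['eef_pos']; print(p.round(1),s['tcp_rot'].round(3),s['contact_force'])
yaw=s['tcp_rot'][2]; c=p[:2]+64*np.array([np.cos(yaw),np.sin(yaw)]); zo=p[2]-54
print('predicted lid centre',c.round(1)); out=[]
for n in('side','top'):
    d=grab(n,n+'2.png'); im=d['pixels'][:,:,::-1]
    print(n,*bowl(d,c[0],c[1],zo+38,R=9),'scale check r should be 51')
    S=5;c0=proj(d,[*c,zo+40])[0].round().astype(int)-40
    o=cv2.resize(im[c0[1]:c0[1]+80,c0[0]:c0[0]+80],None,fx=S,fy=S,interpolation=cv2.INTER_CUBIC)
    for rad,z,col in((68,68,(0,0,255)),(60,68,(255,0,0)),(51,38,(0,160,0)),(24,0,(0,0,0))):
        for q in ((proj(d,circ(*c,zo+z,rad))-c0+.5)*S)[::6]: cv2.circle(o,tuple(q.astype(int)),2,col,-1)
    out.append(o)
cv2.imwrite('pics/hold.png',np.hstack(out))
E
```

```text
[521.2 -10.7 208.8] [-3.138 -0.007  0.212] [ 0.06662058 -0.43426692 -0.98934018]
predicted lid centre [583.8   2.8]
side [585.3   4.7  51.3] 19.7 scale check r should be 51
top [574.   11.3  48.2] 5.5 scale check r should be 51
```

View pics/hold.png

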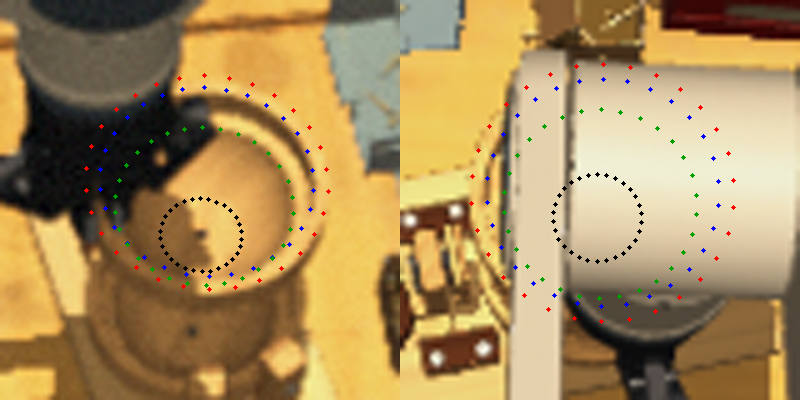

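Side view: held lid_a's hole lies at (201,234), exactly on the predicted crown centre, above the base. The top view is blocked by the arm. Now I lower it.

>>> {"op": "apply_moves", "data": {"targets": [[[-1, 0, 0.05, 1, 0, 0, 0], [-1, 0, 0.05, 2.5, 0, 0, 0], [-1, 0, 0.05, 4, 0, 0, 0], [-1, 0, 0.05, 5.5, 0, 0, 0], [-1, 0, 0.05, 7, 0, 0, 0], [-1, 0, 0.05, 8, 0, 0, 0], [-1, 0, 0.05, 8.5, 0, 0, 0], [-1, 0, 0.05, 8.8, 0, 0, 0]]]}}

```text
clock: 6.05
eef_pos: [522.0, -10.7, 120.5]
tcp_rot: [-3.138, -0.007, 0.213]
contact_force: [-0.2, -1.3, -1.6]
opening: 0.082
```

>>> {"op": "apply_moves", "data": {"targets": [[[-1, 0, 0, 0.4, 0, 0, 0], [-1, 0, 0, 0.7, 0, 0, 0], [-1, 0, 0, 1.0, 0, 0, 0], [-1, 0, 0, 1.2, 0, 0, 0]]]}}

```text
clock: 6.45
eef_pos: [522.1, -10.6, 108.5]
tcp_rot: [-3.138, -0.007, 0.213]
contact_force: [-0.4, -0.0, -1.3]
opening: 0.077
```

```bash
python3 -c "
from h import *
go(521.4,-11,103,.211)"
```

```text
t 6.45 pos [522.1 -10.6 108.5] [-3.138 -0.007  0.213] F [-0.4 -0.  -1.3] op 0.077
shift cm [-0.08  0.02  0.55] rot deg [-0.2 -0.4  0.1]
```

>>> {"op": "apply_moves", "data": {"targets": [[[-1, -0.05, 0, 0.15, 0, 0, 0], [-1, -0.05, 0, 0.3, 0, 0, 0], [-1, -0.05, 0, 0.4, 0, 0, 0], [-1, -0.05, 0, 0.4, 0, 0, 0]]]}}

```text
clock: 6.85
eef_pos: [521.6, -10.7, 104.4]
tcp_rot: [-3.138, -0.007, 0.213]
contact_force: [-0.3, 0.2, -1.0]
opening: 0.074
```

>>> {"op": "apply_moves", "data": {"targets": [[[-1, 0, 0, 0.1, 0, 0, 0], [-1, 0, 0, 0.15, 0, 0, 0], [-1, 0, 0, 0.15, 0, 0, 0]]]}}

```text
clock: 7.15
eef_pos: [521.4, -10.8, 103.4]
tcp_rot: [-3.138, -0.007, 0.213]
contact_force: [-4.4, -0.6, 7.0]
opening: 0.079
```

Contact came at z 103.4, the expected seated height. Releasing and rising.

>>> {"op": "apply_moves", "data": {"targets": [[[-0.6, 0, 0, 0, 0, 0, 0], [-0.3, 0, 0, 0, 0, 0, 0], [-0.1, 0, 0, 0, 0, 0, 0], [0, 0, 0, 0, 0, 0, 0], [0, 0, 0, 0, 0, 0, 0]]]}}

```text
clock: 7.65
eef_pos: [521.4, -10.8, 103.4]
tcp_rot: [-3.138, -0.006, 0.213]
contact_force: [-0.6, 0.1, -0.0]
opening: 0.499
```

>>> {"op": "apply_moves", "data": {"targets": [[[0, 0, 0, -1, 0, 0, 0], [0, 0, 0, -3, 0, 0, 0], [0, 0, 0, -6, 0, 0, 0], [0, 0, 0, -10, 0, 0, 0], [0, 0, 0, -12, 0, 0, 0]]]}}

```text
clock: 8.15
eef_pos: [521.9, -11.4, 227.2]
tcp_rot: [-3.139, -0.01, 0.213]
contact_force: [1.0, 0.3, -1.0]
opening: 0.501
```

```bash
python3 - <<'E'
from h import *
y=.55; go(571-64*np.cos(y),-252-64*np.sin(y),190,y)
E
```

```text
t 8.15 pos [521.9 -11.4 227.2] [-3.139 -0.01   0.213] F [ 1.   0.3 -1. ] op 0.501
shift cm [-6.36 26.68  3.57] rot deg [ -0.1  -0.6 -19.3]
```

>>> {"op": "apply_moves", "data": {"targets": [[[0, -6.4, 26.7, 0, 0, 0, -19.3], [0, -6.4, 26.7, 0, 0, 0, -19.3], [0, -6.4, 26.7, 0, 0, 0, -19.3], [0, -6.4, 26.7, 0, 0, 0, -19.3], [0, -6.4, 26.7, 0, 0, 0, -19.3], [0, -6.4, 26.7, 0, 0, 0, -19.3], [0, -6.4, 26.7, 2, 0, 0, -19.3], [0, -6.4, 26.7, 4, 0, 0, -19.3]]]}}

```text
clock: 8.95
eef_pos: [516.3, -287.5, 186.4]
tcp_rot: [3.139, -0.012, 0.547]
contact_force: [0.3, -0.2, 0.3]
opening: 0.5
```

```bash
python3 - <<'E'
from h import *
out=[]
for n in('side','top'):
    d=grab(n,n+'3.png'); im=d['pixels'][:,:,::-1]; c=(584,2.3); zo=49
    print(n,'a',*bowl(d,*c,zo+37)); 
    print(n,'b',*bowl(d,571,-252,37))
    S=5;c0=proj(d,[*c,zo+30])[0].round().astype(int)-40
    o=cv2.resize(im[c0[1]:c0[1]+80,c0[0]:c0[0]+80],None,fx=S,fy=S,interpolation=cv2.INTER_CUBIC)
    for rad,z,col in((68,68,(0,0,255)),(60,68,(255,0,0)),(51,37,(0,160,0)),(24,6,(0,0,0))):
        for q in ((proj(d,circ(*c,zo+z,rad))-c0+.5)*S)[::6]: cv2.circle(o,tuple(q.astype(int)),2,col,-1)
    out.append(o)
cv2.imwrite('pics/seat.png',np.hstack(out))
y=.55; go(571-64*np.cos(y),-252-64*np.sin(y),53,y)
E
```

```text
side a [587.3   5.6  49.5] 24.5
side b [ 572.7 -254.2   50.8] 22.1
top a [584.    3.3  52.2] 40.0
top b [ 571.  -251.1   51.3] 28.3
t 9.05 pos [ 514.5 -285.3  183.9] [-3.139 -0.009  0.549] F [-0.3  0.4 -0.1] op 0.5
shift cm [ 0.04  0.15 13.09] rot deg [-0.2 -0.5 -0.1]
```

View pics/seat.png

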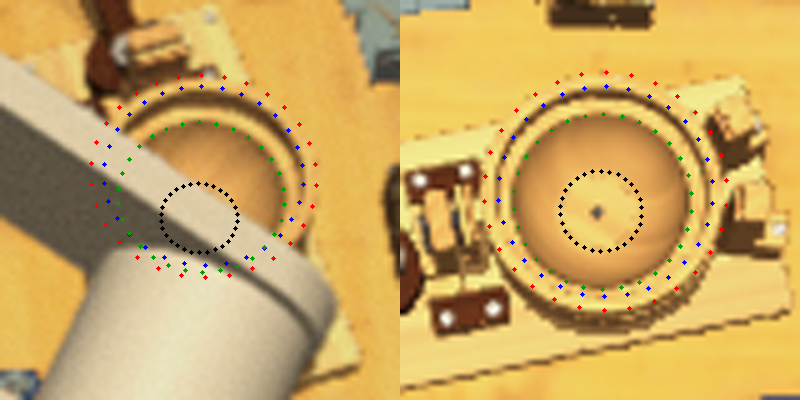

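Top view: lid_a sits nested at the predicted height, concentric to about 1 mm, with its hole at (597,211). Next is lid_b.

>>> {"op": "apply_moves", "data": {"targets": [[[0, 0.05, 0.1, 3.5, 0, 0, 0], [0, 0.05, 0.1, 7, 0, 0, 0], [0, 0.05, 0.1, 10, 0, 0, 0], [0, 0.05, 0.1, 12, 0, 0, 0], [0, 0.05, 0.1, 13.0, 0, 0, 0], [0, 0.05, 0.1, 13.0, 0, 0, 0], [0, 0.05, 0.1, 13.0, 0, 0, 0]]]}}

```text
clock: 9.75
eef_pos: [517.1, -285.3, 55.2]
tcp_rot: [-3.14, -0.01, 0.549]
contact_force: [-0.3, -0.8, 0.1]
opening: 0.5
```

>>> {"op": "apply_moves", "data": {"targets": [[[-1, 0, 0, 0, 0, 0, 0], [-1, 0, 0, 0, 0, 0, 0], [-1, 0, 0, 0, 0, 0, 0], [-1, 0, 0, 0, 0, 0, 0], [-1, 0, 0, 0, 0, 0, 0], [-1, 0, 0, 0, 0, 0, 0]]], "newtons": 50}}

```text
clock: 10.35
eef_pos: [517.2, -285.8, 56.0]
tcp_rot: [-3.141, -0.01, 0.549]
contact_force: [-1.9, -1.7, 7.0]
opening: 0.084
```

>>> {"op": "apply_moves", "data": {"targets": [[[-1, 0, 0, -0.5, 0, 0, 0], [-1, 0, 0, -2, 0, 0, 0], [-1, 0, 0, -4, 0, 0, 0], [-1, 0, 0, -7, 0, 0, 0], [-1, 0, 0, -10, 0, 0, 0], [-1, 0, 0, -13, 0, 0, 0], [-1, 0, 0, -16, 0, 0, 0], [-1, 0, 0, -18, 0, 0, 0]]]}}

```text
clock: 11.15
eef_pos: [516.3, -287.0, 239.4]
tcp_rot: [3.14, -0.011, 0.549]
contact_force: [1.1, -0.0, -2.6]
opening: 0.079
```

```bash
python3 -c "
from h import *
go(584-62.6,3.3-13.4,230,.211)"
```

```text
t 11.15 pos [ 516.3 -287.   239.4] [ 3.14  -0.011  0.549] F [ 1.1 -0.  -2.6] op 0.079
shift cm [ 14.88 -23.35   1.06] rot deg [-0.  -0.6 19.4]
```

>>> {"op": "apply_moves", "data": {"targets": [[[-1, 1, -1.6, 0, 0, 0, 1.5], [-1, 3, -4.7, 0, 0, 0, 4], [-1, 5.3, -8.3, 0, 0, 0, 7], [-1, 7.6, -12, 0, 0, 0, 10], [-1, 10, -15.7, 0, 0, 0, 13], [-1, 12, -18.9, 0, 0, 0, 16], [-1, 13.5, -21.2, 0, 0, 0, 18], [-1, 14.3, -22.5, 0, 0, 0, 19.4]]]}}

```text
clock: 11.95
eef_pos: [520.3, -18.1, 241.5]
tcp_rot: [-3.139, -0.012, 0.211]
contact_force: [0.1, -0.2, -1.1]
opening: 0.083
```

>>> {"op": "apply_moves", "data": {"targets": [[[-1, 0, 0, 0, 0, 0, 0], [-1, 0, 0, 0, 0, 0, 0]]]}}

```text
clock: 12.15
eef_pos: [520.3, -17.9, 242.3]
tcp_rot: [-3.139, -0.012, 0.213]
contact_force: [0.7, 0.1, -1.7]
opening: 0.082
```

```bash
python3 -c "
from h import *
go(584-62.6,3.3-13.4,230,.211)"
```

```text
t 12.15 pos [520.3 -17.9 242.3] [-3.139 -0.012  0.213] F [ 0.7  0.1 -1.7] op 0.082
shift cm [ 0.26 -0.74  1.23] rot deg [-0.1 -0.7  0.1]
```

>>> {"op": "apply_moves", "data": {"targets": [[[-1, 0.1, -0.4, 0.4, 0, -0.3, 0], [-1, 0.26, -0.74, 1.2, 0, -0.6, 0], [-1, 0.26, -0.74, 2, 0, -0.7, 0], [-1, 0.26, -0.74, 2, 0, -0.7, 0]]]}}

```text
clock: 12.55
eef_pos: [520.6, -10.3, 220.6]
tcp_rot: [-3.139, 0.003, 0.212]
contact_force: [0.2, 1.1, -1.3]
opening: 0.081
```

```bash
python3 - <<'E'
from h import *
s=r.sense(); p=s['eef_pos']; yaw=s['tcp_rot'][2]; c=p[:2]+64*np.array([np.cos(yaw),np.sin(yaw)]); zo=p[2]-56
d=grab('side','side4.png'); im=d['pixels'][:,:,::-1]; S=6
c0=proj(d,[*c,zo+10])[0].round().astype(int)-40
o=cv2.resize(im[c0[1]:c0[1]+80,c0[0]:c0[0]+80],None,fx=S,fy=S,interpolation=cv2.INTER_CUBIC)
for rad,z,col in((68,68,(0,0,255)),(51,37,(0,160,0)),(4,6,(0,0,0))):
    for q in ((proj(d,circ(*c,zo+z,rad))-c0+.5)*S)[::6]: cv2.circle(o,tuple(q.astype(int)),1,col,-1)
# hole: darkest pixel centroid near predicted
q=proj(d,[*c,zo+6])[0]; g=cv2.cvtColor(d['pixels'],cv2.COLOR_RGB2GRAY).astype(float)
u,v=q.round().astype(int); w=g[v-4:v+5,u-4:u+5]; print('pred hole',q.round(1),'patch'); print(w.astype(int))
cv2.imwrite('pics/hold2.png',o); go(521.4,-10.1,142,.211)
E
```

```text
pred hole [269.7 202. ] patch
[[ 99 107 160 208 207 206 207 203 194]
 [109 109 149 198 210 210 206 204 199]
 [107 104 111 164 207 208 208 203 202]
 [107 122 133 156 199 203 201 202 196]
 [107 145 166 145 172 197 195 196 195]
 [103 106  97  65 122 185 194 194 193]
 [104 101  86  78 129 186 197 201 205]
 [ 97  94  98  96 107 158 205 206 207]
 [ 97  99 101  99 106 149 200 210 206]]
t 12.6 pos [520.9 -10.3 221.2] [-3.139e+00  2.000e-03  2.120e-01] F [-0.5  0.8 -2. ] op 0.084
shift cm [0.07 0.01 7.92] rot deg [-0.2  0.1  0.1]
```

>>> {"op": "apply_moves", "data": {"targets": [[[-1, 0.05, 0, 1, 0, 0, 0], [-1, 0.05, 0, 2.5, 0, 0, 0], [-1, 0.05, 0, 4, 0, 0, 0], [-1, 0.05, 0, 5.5, 0, 0, 0], [-1, 0.05, 0, 6.8, 0, 0, 0], [-1, 0.05, 0, 7.5, 0, 0, 0], [-1, 0.05, 0, 7.7, 0, 0, 0], [-1, 0.05, 0, 7.7, 0, 0, 0]]]}}

```text
clock: 13.4
eef_pos: [521.2, -10.1, 144.1]
tcp_rot: [-3.139, 0.002, 0.212]
contact_force: [-0.4, 0.0, -2.6]
opening: 0.085
```

>>> {"op": "apply_moves", "data": {"targets": [[[-1, 0, 0, 0.2, 0, 0, 0], [-1, 0, 0, 0.4, 0, 0, 0], [-1, 0, 0, 0.6, 0, 0, 0], [-1, 0, 0, 0.6, 0, 0, 0]]]}}

```text
clock: 13.8
eef_pos: [521.1, -10.0, 138.0]
tcp_rot: [-3.139, 0.003, 0.212]
contact_force: [0.3, 0.0, -1.6]
opening: 0.081
```

>>> {"op": "apply_moves", "data": {"targets": [[[-1, 0, 0, 0.15, 0, 0, 0], [-1, 0, 0, 0.3, 0, 0, 0], [-1, 0, 0, 0.4, 0, 0, 0], [-1, 0, 0, 0.4, 0, 0, 0]]]}}

```text
clock: 14.2
eef_pos: [521.1, -10.1, 134.0]
tcp_rot: [-3.139, 0.002, 0.213]
contact_force: [-0.0, -0.1, -0.9]
opening: 0.08
```

>>> {"op": "apply_moves", "data": {"targets": [[[-1, 0, 0, 0.08, 0, 0, 0], [-1, 0, 0, 0.12, 0, 0, 0], [-1, 0, 0, 0.12, 0, 0, 0]]]}}

```text
clock: 14.5
eef_pos: [521.0, -10.1, 133.6]
tcp_rot: [-3.139, 0.003, 0.212]
contact_force: [-4.0, -0.1, 9.1]
opening: 0.081
```

>>> {"op": "apply_moves", "data": {"targets": [[[-0.6, 0, 0, 0, 0, 0, 0], [-0.3, 0, 0, 0, 0, 0, 0], [-0.1, 0, 0, 0, 0, 0, 0], [0, 0, 0, 0, 0, 0, 0], [0, 0, 0, 0, 0, 0, 0]]]}}

```text
clock: 15.0
eef_pos: [521.0, -10.1, 133.5]
tcp_rot: [-3.139, 0.003, 0.213]
contact_force: [-0.1, 0.6, -0.2]
opening: 0.501
```

>>> {"op": "apply_moves", "data": {"targets": [[[0, 0, 0, -1, 0, 0, 0], [0, 0, 0, -3, 0, 0, 0], [0, 0, 0, -6, 0, 0, 0], [0, 0, 0, -9, 0, 0, 0], [0, 0, 0, -9, 0, 0, 0]]]}}

```text
clock: 15.5
eef_pos: [523.8, -10.3, 228.1]
tcp_rot: [-3.141, -0.004, 0.213]
contact_force: [0.4, 1.3, 0.4]
opening: 0.498
```

```bash
python3 - <<'E'
from h import *
go(380,250,220,.211)
E
```

```text
t 15.5 pos [523.8 -10.3 228.1] [-3.141 -0.004  0.213] F [0.4 1.3 0.4] op 0.498
shift cm [ -8.57 -28.48   0.8 ] rot deg [-0.1 -0.2  0.1]
```

>>> {"op": "apply_moves", "data": {"targets": [[[0, -8.6, -28.5, 0, 0, 0, 0], [0, -8.6, -28.5, 0, 0, 0, 0], [0, -8.6, -28.5, 0, 0, 0, 0], [0, -8.6, -28.5, 0, 0, 0, 0], [0, -8.6, -28.5, 0, 0, 0, 0], [0, -8.6, -28.5, 0, 0, 0, 0], [0, -8.6, -28.5, 0, 0, 0, 0]]]}}

```text
clock: 16.2
eef_pos: [377.1, 254.0, 228.2]
tcp_rot: [-3.139, -0.004, 0.217]
contact_force: [0.4, -0.3, -0.2]
opening: 0.503
```

```bash
python3 - <<'E'
from h import *
out=[]
for n in('side','top'):
    d=grab(n,n+'5.png'); im=d['pixels'][:,:,::-1]; c=(584,3); zo=77
    print(n,'b',*bowl(d,*c,zo+37))
    S=5;c0=proj(d,[560,70,60])[0].round().astype(int)-[40,45] if n=='top' else proj(d,[560,70,60])[0].round().astype(int)-[35,50]
    o=cv2.resize(im[c0[1]:c0[1]+100,c0[0]:c0[0]+80],None,fx=S,fy=S,interpolation=cv2.INTER_CUBIC)
    for rad,z,col in((68,68,(0,0,255)),(60,68,(255,0,0)),(51,37,(0,160,0)),(24,3,(0,0,0))):
        for q in ((proj(d,circ(*c,zo+z,rad))-c0+.5)*S)[::6]: cv2.circle(o,tuple(q.astype(int)),1,col,-1)
    for x,y,z,rad in((536.7,199.4,100,12.5),(554.5,128.6,60,9)):
        for q in ((proj(d,circ(x,y,z,rad))-c0+.5)*S)[::15]: cv2.circle(o,tuple(q.astype(int)),1,(255,0,255),-1)
    out.append(o)
cv2.imwrite('pics/stack.png',np.hstack(out))
go(536.7,199.4,73,.246)
E
```

```text
side b [584.6   5.8  51.2] 35.0
top b [583.5   5.   52. ] 40.0
t 16.3 pos [379.  250.8 227.9] [-3.141 -0.004  0.216] F [-0.1 -0.  -0.2] op 0.501
shift cm [14.24  8.41 15.55] rot deg [-0.  -0.2 -1.7]
```

View pics/stack.png

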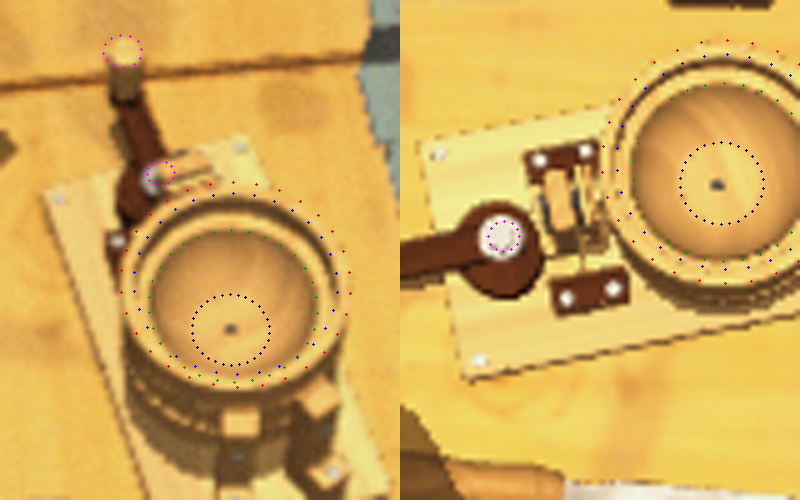

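Side and top agree: the third lid is at (584, 5) at the right height, its bands evenly stacked. The knob (123,50) and pivot match the predictions in both views. Next I pinch the knob.

>>> {"op": "apply_moves", "data": {"targets": [[[0, 4, 2.4, 1, 0, 0, 0], [0, 8, 4.8, 3, 0, 0, -1], [0, 12, 7, 6, 0, 0, -1.7], [0, 14.2, 8.4, 9, 0, 0, -1.7], [0, 14.2, 8.4, 12, 0, 0, -1.7], [0, 14.2, 8.4, 14.5, 0, 0, -1.7], [0, 14.2, 8.4, 16, 0, 0, -1.7], [0, 14.2, 8.4, 16, 0, 0, -1.7]]]}}

```text
clock: 17.1
eef_pos: [535.2, 197.7, 66.5]
tcp_rot: [3.142, -0.0, 0.244]
contact_force: [-0.1, -0.2, -0.1]
opening: 0.504
```

>>> {"op": "apply_moves", "data": {"targets": [[[-1, 0, 0, 0, 0, 0, 0], [-1, 0, 0, 0, 0, 0, 0], [-1, 0, 0, 0, 0, 0, 0], [-1, 0, 0, 0, 0, 0, 0], [-1, 0, 0, 0, 0, 0, 0]]], "newtons": 25}}

```text
clock: 17.6
eef_pos: [536.3, 197.6, 67.6]
tcp_rot: [3.141, -0.003, 0.244]
contact_force: [4.0, -4.2, -0.8]
opening: 0.27
```

```bash
cat > arc.py <<'E'
from h import *
s=r.sense(); p=s['eef_pos']; R0=Ro.from_euler('xyz',s['tcp_rot']); P=np.array([554.5,128.6]); v=p[:2]-P; yaw=.211
th=np.arctan2(v[1],v[0])%(2*np.pi)-np.pi/2-yaw
print('t',s['clock'],'p',p.round(1),s['tcp_rot'].round(3),'F',s['contact_force'].round(1),'op',s['opening'].round(3),'rad',np.linalg.norm(v).round(1),'theta',th.round(3))
import sys; rad=74.5 if len(sys.argv)<2 else float(sys.argv[1])
for k in range(1,9):
    a=min(th+np.radians(5)*k,1.60); w=np.pi/2+yaw+a
    q=np.r_[P+rad*np.array([np.cos(w),np.sin(w)]),p[2]]
    print((R0.inv().apply(q-p)/10).round(2),round(-np.degrees(a-th),1),round(a,3))
E
python3 arc.py
```

```text
Traceback (most recent call last):
  File "arc.py", line 4, in <module>
    print('t',s['clock'],'p',p.round(1),s['tcp_rot'].round(3),'F',s['contact_force'].round(1),'op',s['opening'].round(3),'rad',np.linalg.norm(v).round(1),'theta',th.round(3))
                                                                                                   ^^^^^^^^^^^^^^^^^^
AttributeError: 'float' object has no attribute 'round'
```

```bash
sed -i "s/s\['opening'\].round(3)/round(s['opening'],3)/" arc.py; python3 arc.py
```

```text
t 17.6 p [536.3 197.6  67.6] [ 3.141e+00 -3.000e-03  2.440e-01] F [ 4.  -4.2 -0.8] op 0.27 rad 71.4 theta 0.046
[-0.65 -0.27 -0.  ] -5.0 0.134
[-1.3  -0.18 -0.  ] -10.0 0.221
[-1.93 -0.03 -0.01] -15.0 0.308
[-2.55  0.17 -0.01] -20.0 0.395
[-3.14  0.43 -0.01] -25.0 0.483
[-3.72  0.73 -0.01] -30.0 0.57
[-4.26  1.09 -0.01] -35.0 0.657
[-4.77  1.49 -0.01] -40.0 0.745
```

```bash
python3 arc.py 72
```

```text
t 17.6 p [536.3 197.6  67.6] [ 3.141e+00 -3.000e-03  2.440e-01] F [ 4.  -4.2 -0.8] op 0.27 rad 71.4 theta 0.046
[-0.63 -0.03 -0.  ] -5.0 0.134
[-1.25  0.06 -0.  ] -10.0 0.221
[-1.86  0.21 -0.  ] -15.0 0.308
[-2.46  0.4  -0.01] -20.0 0.395
[-3.03  0.65 -0.01] -25.0 0.483
[-3.59  0.95 -0.01] -30.0 0.57
[-4.11  1.29 -0.01] -35.0 0.657
[-4.61  1.68 -0.01] -40.0 0.745
```

>>> {"op": "apply_moves", "data": {"targets": [[[-1, -0.63, -0.03, 0, 0, 0, -5], [-1, -1.25, 0.06, 0, 0, 0, -10], [-1, -1.86, 0.21, 0, 0, 0, -15], [-1, -2.46, 0.4, 0, 0, 0, -20], [-1, -3.03, 0.65, 0, 0, 0, -25], [-1, -3.59, 0.95, 0, 0, 0, -30], [-1, -4.11, 1.29, 0, 0, 0, -35], [-1, -4.61, 1.68, 0, 0, 0, -40]]]}}

```text
clock: 18.4
eef_pos: [497.1, 169.4, 67.8]
tcp_rot: [3.136, -0.003, 0.947]
contact_force: [11.8, -8.4, -14.5]
opening: 0.273
```

```bash
python3 arc.py 72
```

```text
t 18.4 p [497.1 169.4  67.8] [ 3.136e+00 -3.000e-03  9.470e-01] F [ 11.8  -8.4 -14.5] op 0.273 rad 70.4 theta 0.742
[-0.63 -0.13 -0.  ] -5.0 0.829
[-1.25 -0.04 -0.  ] -10.0 0.917
[-1.86  0.1  -0.01] -15.0 1.004
[-2.46  0.29 -0.01] -20.0 1.091
[-3.04  0.53 -0.01] -25.0 1.179
[-3.59  0.83 -0.01] -30.0 1.266
[-4.12  1.17 -0.01] -35.0 1.353
[-4.62  1.55 -0.01] -40.0 1.44
```

>>> {"op": "apply_moves", "data": {"targets": [[[-1, -0.63, -0.02, 0, 0, 0, -5], [-1, -1.24, 0.07, 0, 0, 0, -10], [-1, -1.84, 0.21, 0, 0, 0, -15], [-1, -2.44, 0.4, 0, 0, 0, -20], [-1, -3.01, 0.63, 0, 0, 0, -25], [-1, -3.55, 0.92, 0, 0, 0, -30], [-1, -4.07, 1.26, 0, 0, 0, -35], [-1, -4.56, 1.63, 0, 0, 0, -40]]]}}

```text
clock: 19.2
eef_pos: [484.9, 123.2, 67.9]
tcp_rot: [3.133, 0.0, 1.648]
contact_force: [6.5, 4.2, -14.0]
opening: 0.279
```

```bash
python3 arc.py 71
```

```text
t 19.2 p [484.9 123.2  67.9] [3.133 0.    1.648] F [  6.5   4.2 -14. ] op 0.279 rad 69.8 theta 1.437
[-0.62 -0.09 -0.  ] -5.0 1.525
[-1.15 -0.02 -0.  ] -9.3 1.6
[-1.15 -0.02 -0.  ] -9.3 1.6
[-1.15 -0.02 -0.  ] -9.3 1.6
[-1.15 -0.02 -0.  ] -9.3 1.6
[-1.15 -0.02 -0.  ] -9.3 1.6
[-1.15 -0.02 -0.  ] -9.3 1.6
[-1.15 -0.02 -0.  ] -9.3 1.6
```

>>> {"op": "apply_moves", "data": {"targets": [[[-1, -0.4, 0, 0, 0, 0, -3.5], [-1, -0.7, 0, 0, 0, 0, -6], [-1, -0.9, 0, 0, 0, 0, -7.5], [-1, -1.0, 0, 0, 0, 0, -8], [-1, -1.0, 0, 0, 0, 0, -8]]]}}

```text
clock: 19.7
eef_pos: [486.5, 113.9, 68.0]
tcp_rot: [3.131, 0.001, 1.788]
contact_force: [6.9, 3.2, -14.7]
opening: 0.27
```

```bash
python3 arc.py 71
```

```text
t 19.7 p [486.5 113.9  68. ] [3.131e+00 1.000e-03 1.788e+00] F [  6.9   3.2 -14.7] op 0.27 rad 69.6 theta 1.573
[-0.19 -0.14 -0.  ] -1.6 1.6
[-0.19 -0.14 -0.  ] -1.6 1.6
[-0.19 -0.14 -0.  ] -1.6 1.6
[-0.19 -0.14 -0.  ] -1.6 1.6
[-0.19 -0.14 -0.  ] -1.6 1.6
[-0.19 -0.14 -0.  ] -1.6 1.6
[-0.19 -0.14 -0.  ] -1.6 1.6
[-0.19 -0.14 -0.  ] -1.6 1.6
```

Theta is about 1.573 by estimate, but no stop force yet, so I push gently until it shows.

>>> {"op": "apply_moves", "data": {"targets": [[[-1, -0.15, 0, 0, 0, 0, -1], [-1, -0.3, 0, 0, 0, 0, -2], [-1, -0.3, 0, 0, 0, 0, -2]]]}}

```text
clock: 20.0
eef_pos: [486.8, 113.6, 68.0]
tcp_rot: [3.13, -0.003, 1.821]
contact_force: [1.2, 19.5, -13.0]
opening: 0.269
```

```bash
python3 arc.py 71 | head -1
```

```text
t 20.0 p [486.8 113.6  68. ] [ 3.130e+00 -3.000e-03  1.821e+00] F [  1.2  19.5 -13. ] op 0.269 rad 69.3 theta 1.578
```

The stop gives a 19.5 N reaction. I release and withdraw.

>>> {"op": "apply_moves", "data": {"targets": [[[-0.3, 0, 0, 0, 0, 0, 0], [0, 0, 0, 0, 0, 0, 0], [0.1, 0, 0, 0, 0, 0, 0], [0.1, 0, 0, -1, 0, 0, 0], [0.1, 0, 0, -4, 0, 0, 0], [0.1, 0, 0, -8, 0, 0, 0], [0.1, 0, 0, -12, 0, 0, 0], [0.1, 0, 0, -15, 0, 0, 0]]]}}

```text
clock: 20.8
eef_pos: [485.6, 112.6, 221.4]
tcp_rot: [3.127, -0.003, 1.82]
contact_force: [0.1, 0.1, 0.8]
opening: 0.55
```

```bash
python3 -c "
from h import *
go(330,330,240,1.8)"
```

```text
t 20.8 pos [485.6 112.6 221.4] [ 3.127e+00 -3.000e-03  1.820e+00] F [0.1 0.1 0.8] op 0.55
shift cm [24.92 -9.68 -1.93] rot deg [ 0.8 -0.2  1.2]
```

>>> {"op": "apply_moves", "data": {"targets": [[[0.1, 24.9, -9.7, -1.9, 0, 0, 0], [0.1, 24.9, -9.7, -1.9, 0, 0, 0], [0.1, 24.9, -9.7, -1.9, 0, 0, 0], [0.1, 24.9, -9.7, -1.9, 0, 0, 0], [0.1, 24.9, -9.7, -1.9, 0, 0, 0], [0.1, 24.9, -9.7, -1.9, 0, 0, 0], [0.1, 24.9, -9.7, -1.9, 0, 0, 0]]]}}

```text
clock: 21.5
eef_pos: [328.7, 331.5, 240.9]
tcp_rot: [3.126, -0.004, 1.824]
contact_force: [0.8, -0.6, 0.5]
opening: 0.545
```

```bash
python3 - <<'E'
from h import *
out=[]
w=np.pi/2+.211+1.571; k=(554.5+75*np.cos(w),128.6+75*np.sin(w))
for n in('side','top'):
    d=grab(n,n+'6.png'); im=d['pixels'][:,:,::-1]; c=(584,0); zo=77
    f=bowl(d,*c,zo+37); print(n,'b',*f)
    c=f[0][:2]
    S=5;c0=proj(d,[550,50,60])[0].round().astype(int)-[40,50]
    o=cv2.resize(im[c0[1]:c0[1]+100,c0[0]:c0[0]+80],None,fx=S,fy=S,interpolation=cv2.INTER_CUBIC)
    for rad,z,col in((68,68,(0,0,255)),(24,3,(0,0,0))):
        for q in ((proj(d,circ(*c,zo+z,rad))-c0+.5)*S)[::6]: cv2.circle(o,tuple(q.astype(int)),1,col,-1)
    for q in ((proj(d,circ(*k,100,12.5))-c0+.5)*S)[::15]: cv2.circle(o,tuple(q.astype(int)),1,(255,0,255),-1)
    out.append(o)
cv2.imwrite('pics/end.png',np.hstack(out))
E
```

```text
side b [ 5.856e+02 -2.000e-01  5.130e+01] 35.4
top b [ 5.846e+02 -2.000e-01  5.180e+01] 40.0
```

View pics/end.png

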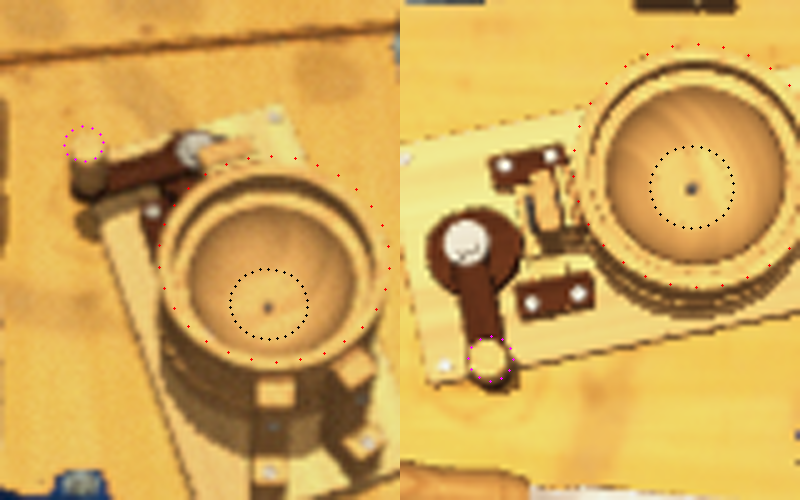

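Both views show the knob on the predicted closed position, at top-view (490,358). The stack has moved about 5 mm against the posts and still reads at the right height. I'm handing in.

```bash
python3 -c "
from h import *
a=cv2.imread('pics/top0.png').astype(int);b=cv2.imread('pics/top6.png').astype(int)
for n,(x0,y0,x1,y1) in dict(tape=(140,130,178,155),chisel_pencil=(215,230,303,264),block=(143,240,187,268)).items(): print(n,abs(a-b)[y0:y1,x0:x1].mean().round(1))
print(r.sense()['clock'],r.sign_off())"
```

```text
tape 2.7
chisel_pencil 2.2
block 51.6
the job is handed in; nothing more can be done
21.6 None
```

The two loose lids are nested crown down in the cradle lid, and the cam lever is swung to its stop, so the jaw clamps all three. I handed the job in at 21.6 s.

- **Placing:** I set both lids down gripped by the rim wall. Each met light contact (7 and 9 N) within about 1 mm of its expected seated height before I let go.
- **Clamping:** I pinched the knob and swung it round until the stop pushed back with about 20 N, at an estimated lever angle of 1.57 to 1.58 rad. I then let go and moved the arm clear.
- **Last pictures:** Both cameras put the top lid within about 1 mm of each other at the expected height. It had moved about 5 mm against the posts with the closing jaw, and the knob was at the closed position. I did not measure the jaw pads' grip on each lid directly.
- **Tools:** The tape measure, chisel and pencil look unchanged in the top picture. The sanding block's patch did differ (51.6, against 2 to 3 for the others). I think this is the parked arm covering it, because the gripper never worked near the block, but I did not confirm it.
- **Corrected along the way:** My first rim-edge fits were up to 10 mm off because of shadows. I refitted on the inner bowl edge before any grasp.

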